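# Slide the reagent board home

### The arm

A 7-joint arm with a two-finger parallel gripper is mounted at the origin on the work surface. World frame = base frame: x ahead of the robot, y to its left, z up, the work surface at z = 0. Lengths are in m, angles in degrees, forces in N, time in s.
With the tool pointing down it reaches from about 0.425 to 0.875 m from the base axis. Payload 4.7 kg.
Tool frame: the origin (TCP) lies at the very end of the fingers, on their centre line; the grasp point (between the pads) lies 19 mm behind it; z points along the fingers, y is the line along which they close (so a half turn about z gives the same grasp; the last joint's range is limited). The gripper opens to 87 mm and grips with 3 to 60 N. Pads are 19 mm wide; open, the fingers measure 117 mm over their backs; the gripper's body (75 mm by 190 mm) begins 51 mm behind the grasp point.
Start: joints at [-64.624, 18.392, -4.016, 83.108, 1.295, 78.541, -3.26], TCP at [0.27, 0.591, 0.223] pointing down, gripper open.
Joint ranges: [-163.93, 163.93], [-17.29, 119.83], [-79.2, 71.16], [3.27, 140.29], [-89.18, 269.18], [5.43, 117.66], [-154.24, 154.24]. Speed limits (degrees/s): [147.25, 147.25, 180, 180, 180, 180, 180].

### API

Orientations are given as [roll, pitch, yaw] about the fixed x, y, z axes, in that order (R = Rz(yaw) Ry(pitch) Rx(roll)).
In Python, from cell import get_obs, read_camera, sign_off, silhouettes gives the robot as it stands.
- The arm moves only by the tool play_rows, never from a script. Its argument "steps" is a list that holds one entry, the list of rows, each a list of 7 numbers: the shift along the tool's x, y, z in m, then the turn, a rotation vector about the tool's x, y, z in rad, then the finger opening in m, from 0 to 0.087. A call has 1 to 12 rows; each row shifts and turns the commanded pose from where the row before left it, along the tool's axes as they then stand; what a row does not reach is not made up. A row lasts 1/10 s, in which the tool goes at most 50 mm and 8.59 degrees, less where a joint would pass 70% of its speed; a pose out of reach is approached as far as the arm can. A call is refused whole if a number of a shift passes 0.05 or a number of a turn 0.15, either way. A call with a gripper value outside its range is refused whole. The fingers move at their own pace and stop on an object; "force" is the grip in N (left out, the last holds). Time passes only in rows, so rows that do not move let the fingers close. It gives the time, the measured TCP pose, the force, the opening and the grip force at its end, in the units of the state.
- get_obs(): the state, without advancing time (a new reading comes with each control period).
- read_camera(name): name is "scene" or "side" or "wrist"; returns a dict with "frame" (384x512x3 uint8, red, green, blue), "intrinsics" (3x3 intrinsics, pixels), "view" (4x4, takes a point from world to camera coordinates). Camera axes: x right, y up, looking along -z (the intrinsics and any distortion apply to the point x, -y, -z); pixel columns grow to the right and rows downward; lengths in m; the calibration is good to about 2 mm. A picture is of the moment at which its call begins. There is no depth.
- sign_off(): hands the job in; it is judged then, once.
Trained networks look in the newest picture that a camera, given by its name, has taken for a name from the list of things; names that differ only in an ending like _2 or _b are one class to them, and where a whole thing is asked for, a point or a joint stands for the part that bears it (a point fixed in the world has none). Each returns a list of dicts, best first, with "p" (0 to 1); they miss things now and then, are a little off and sometimes report something else, mostly with a low value. They report only what shows in the picture. A call takes as long as a camera call. They do not tell look-alikes from the thing itself.
- silhouettes(camera, name): "pixels" (384x512 bool, what is visible of it) and "extent" ([left, top, right, bottom] in pixels, round what is visible of it).
The state is a dict: "time_s": time; "qpos": joint angles; "joint_velocities": joint speeds; "effort": joint torques, N m; "tool_pos": TCP position; "tool_rot": TCP orientation; "force": force on the tool from outside, world axes, zero at the start; "wrist_torque": the same for the moment, N m; "grip_width": finger opening in m; "grasp_force": force on a finger pad.
Only numpy, scipy, OpenCV 4.12 (cv2) and the standard library are available. Lean on these libraries where they do the work, as an engineer would, in place of code of your own. Each camera call takes 0.05 s, during which the arm holds its last target. There are 200 camera calls.

### The job

Push the wooden reagent board along its two rails with a fingertip on its upright push plate, moving it towards the robot's right until you feel it drop into the locating notches, and then leave it sitting there, flat and fully home. Push gently and steadily, never ramming it: the three bottles must stay standing in its tray. Do not lift the board or its bottles, and leave the other things around it alone.

Things in the scene. Friction and masses are not known exactly. Their poses are not given: they have to be found in the camera images.
- rails: Fixed runway: grey base 150 x 485 mm, two parallel aluminium rails along its own y (from -205 to +280 mm), tops 32 mm above the work surface. Outer lips, 46 mm above the work surface, guide the board with 2 mm play each side. Origin: on the work surface, mid-way between the rails; z up. Yaw up to 0.3 rad either way; -y, the way to push, points roughly to the robot's right.
- notch (a point): Mid-way between the two front notches, level with the rail tops (rails frame y -160 mm); axes as the rails'. The front notches are cut in the outer halves of the rails; a rear pair, 160 mm behind (rails y 0), in the inner halves. Each is 18 mm long in y and 10 mm deep.
- home (a point): Point of the rails where the board's origin lies when the board is home (rails frame x 0, y -80 mm, 32 mm above the work surface); axes as the rails'.
- carrier: Loose wooden reagent board, 120 (x) x 220 (y) x 12 mm, about 0.3 kg without its bottles, lying across the rails. Origin: centre of its underside; axes as the rails'. It starts 100 to 190 mm short of home, on the +y side, underside 39 mm above the work surface. A tray 22 mm high (y -105 to +45 mm) on it holds three bottles. Sliding takes about 2 to 5 N.
- front_lugs (a point): Mid-way between the board's two front lugs (board y -80 mm), at its underside; axes as the board's. Lugs are 14 mm long, 7 mm deep; a rear pair at board y +80 mm runs on the rails' inner halves, so lugs drop only into their own notches, all at once. The board then drops 7 mm on to the rail tops and the notch walls stop it (2 mm play each way).
- push_face (a point): Centre of the outer (+y) face of the push plate that stands at the board's +y end, where a finger pushes towards -y: 110 mm behind the board's origin, 45 mm above its underside. The plate is 80 mm wide, 8 mm thick, its top edge 72 mm above the board's underside; 57 mm are free between it and the tray. Axes as the board's.
- bottle0: Dropper bottle with a blue cap, front cell of the board, 38 mm across, 90 mm tall, about 70 g, standing loose 16 mm above the board's underside. Origin: centre of its underside, z up its axis.
- bottle1: Dropper bottle with a blue cap, middle cell of the board, 38 mm across, 90 mm tall, about 70 g, standing loose 16 mm above the board's underside. Origin: centre of its underside, z up its axis.
- bottle2: Dropper bottle with a blue cap, rear cell of the board, 38 mm across, 90 mm tall, about 70 g, standing loose 16 mm above the board's underside. Origin: centre of its underside, z up its axis.
- spare: Bystander, loose: spare dropper bottle beside the rails, 38 mm across, 90 mm tall. Origin: centre of its underside, z up. Not to be disturbed.
- dish: Bystander, loose: low round glass dish, 90 mm across, 16 mm high, beside the rails. Origin: centre of its underside, z up. Not to be disturbed.
- beaker: Bystander, loose: glass beaker, 70 mm across, 90 mm tall, beside the rails. Origin: centre of its underside, z up. Not to be disturbed.
- flask: Bystander, loose: conical glass flask, 84 mm across, 132 mm tall. Origin: centre of its underside, z up. Not to be disturbed.
- slidebox: Bystander, loose: flat wooden slide box, 97 x 177 x 36 mm. Origin: centre of its underside, z up. Not to be disturbed.
- washbottle: Bystander, loose: white wash bottle, 64 mm across, 130 mm tall. Origin: centre of its underside, z up. Not to be disturbed.
Mind the look-alikes: they are no part of the job. Leave any red look-alike of the bottle1 alone.

How it is judged:
By the outcome, as a careful person would: the job done as asked, in the order asked, and still so for the second after the job is handed in, with the robot touching nothing.
It also fails if it takes over 38 s, if anything falls off the work surface, if the arm or the gripper's body presses on something with over 40 N, if the wrist force passes 120 N, or if a joint passes its speed limit or range.

## Working session

There is one attempt and no reset: what is moved stays moved. The work goes in short steps, Python scripts to look and compute and a tool call to move; the robot and the scene stay as the last step left them, time stands still between calls to the robot, and variables do not carry over. Pictures are saved under pics/ and viewed, at most 10 in all, crops included, and the job is handed in when it is done.

Besides the shell and the picture viewer there is one more tool, called after "Request:" by a JSON object that holds its "api" and its "payload". play_rows: Moves the arm, as the interface text tells. Its arguments: {"type":"object","properties":{"steps":{"type":"array","items":{"type":"array","items":{"type":"array","items":{"type":"number"}}}},"force":{"type":"number"}},"required":["steps"]}

```bash
mkdir -p pics; ls; cat > h.py <<'E'
import numpy as np, cv2
from cell import *
def save(n,f): cv2.imwrite(f'pics/{f}.png',cv2.cvtColor(n,cv2.COLOR_RGB2BGR))
def proj(c,P):
    P=np.atleast_2d(P); q=(c['view']@np.c_[P,np.ones(len(P))].T)[:3].T
    q=q*[1,-1,-1]; uv=(c['intrinsics']@q.T).T; return uv[:,:2]/uv[:,2:]
def ray(c,uv,z):
    V=c['view']; R=V[:3,:3]; o=-R.T@V[:3,3]
    d=np.linalg.solve(c['intrinsics'],[uv[0],uv[1],1])*[1,-1,-1]; d=R.T@d
    return o+d*(z-o[2])/d[2]
E
python3 - <<'E'
from h import *
ims=[]
for n in ['scene','side']:
    c=read_camera(n); ims.append(c['frame']); print(n,[k for k in c]); 
    V=c['view'];print(-V[:3,:3].T@V[:3,3])
    for t in ['carrier','rails','push_face','bottle0','washbottle','spare','beaker','flask','dish','slidebox']:
        for d in silhouettes(n,t)[:4]: print(t,round(d['p'],2),d['extent'],d['pixels'].sum())
save(ims[0],'scene');save(ims[1],'side')
print(get_obs())
E
```

```text
pics
scene ['frame', 'intrinsics', 'view']
[1.06651952 0.64972569 0.88712183]
carrier 0.63 [262.0, 192.6, 338.3, 248.2] 1784
rails 0.62 [225.8, 157.1, 358.7, 274.9] 3750
push_face 0.84 [262.5, 188.1, 338.8, 248.1] 1801
bottle0 0.78 [297.7, 196.8, 310.5, 221.4] 253
bottle0 0.6 [277.3, 175.9, 288.3, 203.0] 215
bottle0 0.55 [328.1, 185.3, 343.1, 210.9] 261
bottle0 0.51 [288.8, 189.2, 302.3, 210.3] 254
washbottle 0.87 [327.1, 287.8, 360.9, 333.4] 971
spare 0.6 [273.8, 150.4, 285.0, 173.6] 181
beaker 0.67 [198.3, 176.5, 226.9, 206.1] 527
beaker 0.61 [289.5, 183.3, 300.6, 214.0] 271
flask 0.66 [198.3, 104.1, 217.8, 138.1] 489
flask 0.62 [278.3, 175.5, 288.4, 201.6] 271
flask 0.51 [224.7, 157.5, 358.0, 274.6] 3999
dish 0.6 [251.0, 231.9, 287.0, 257.4] 591
slidebox 0.9 [153.1, 126.0, 197.0, 162.7] 996
slidebox 0.28 [224.5, 155.0, 356.4, 272.6] 3750
side ['frame', 'intrinsics', 'view']
[0.04284893 0.51613183 1.01797534]
carrier 0.96 [180.2, 195.0, 259.9, 242.7] 508
rails 0.71 [161.7, 159.5, 307.2, 253.1] 1771
push_face 0.8 [184.1, 198.5, 252.2, 244.0] 355
bottle0 0.72 [224.6, 198.3, 240.6, 22
[... 433 characters left out ...]
1.1, 'qpos': array([-64.6272563 ,  18.39098911,  -4.01699074,  83.1065911 ,
         1.29813103,  78.53995381,  -3.2598905 ]), 'joint_velocities': array([-0.0416593 ,  0.07424275,  0.01358786, -0.02533258, -0.00679089,
        0.08381614,  0.05090457]), 'effort': array([ 3.86993206e-04, -4.91104388e+01, -4.03186781e-01, -3.12778437e+01,
       -6.37865765e-02,  3.33488162e-02,  2.97554868e-05]), 'tool_pos': array([0.27027036, 0.59118585, 0.22260569]), 'tool_rot': array([1.79992226e+02, 5.42194013e-03, 1.55437607e+02]), 'force': array([-0.09643016,  0.75888691, -0.10408966]), 'wrist_torque': array([ 0.0465593 , -0.01626733, -0.05357049]), 'grasp_force': 0.0, 'grip_width': 0.08699022317795188}
```

```bash
python3 - <<'E'
import cv2,numpy as np
a=cv2.imread('pics/scene.png')[90:350,140:380];b=cv2.imread('pics/side.png')[90:350,80:380]
cv2.imwrite('pics/a3.png',cv2.resize(a,None,fx=2.3,fy=2.3,interpolation=2));cv2.imwrite('pics/b3.png',cv2.resize(b,None,fx=2.3,fy=2.3,interpolation=2))
E
```

```text
(no output)
```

View pics/a3.png

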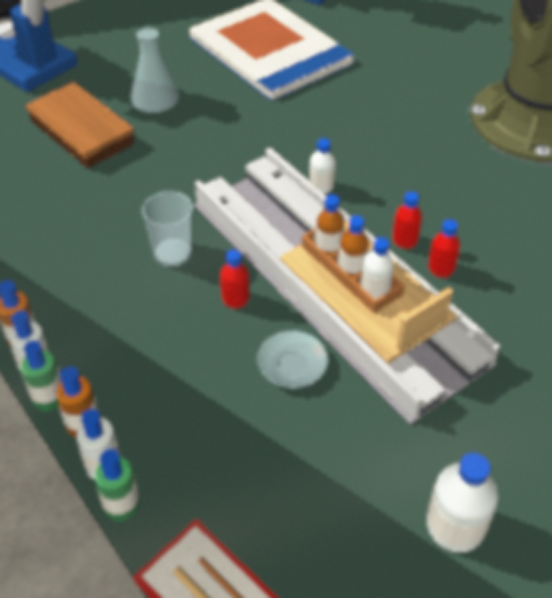

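View pics/b3.png

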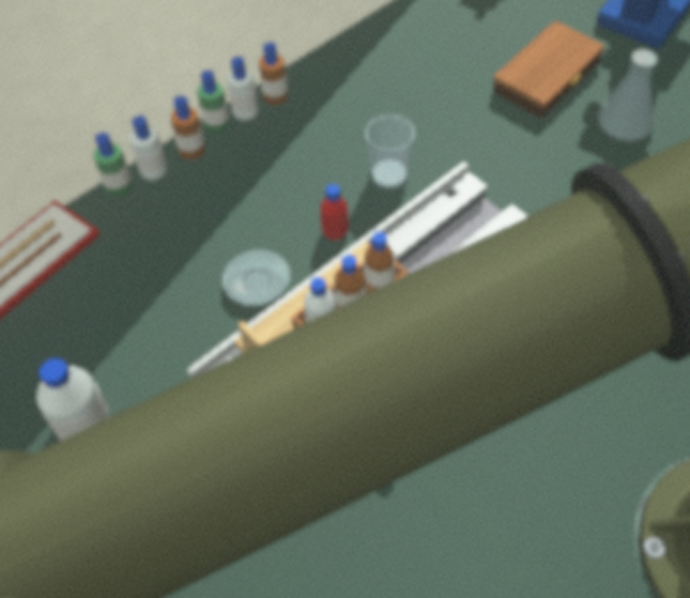

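```bash
python3 - <<'E'
import cv2,numpy as np
a=cv2.imread('pics/scene.png')[145:285,215:365]
cv2.imwrite('pics/a4.png',cv2.resize(a,None,fx=4.2,fy=4.2,interpolation=2))
E
```

```text
(no output)
```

View pics/a4.png

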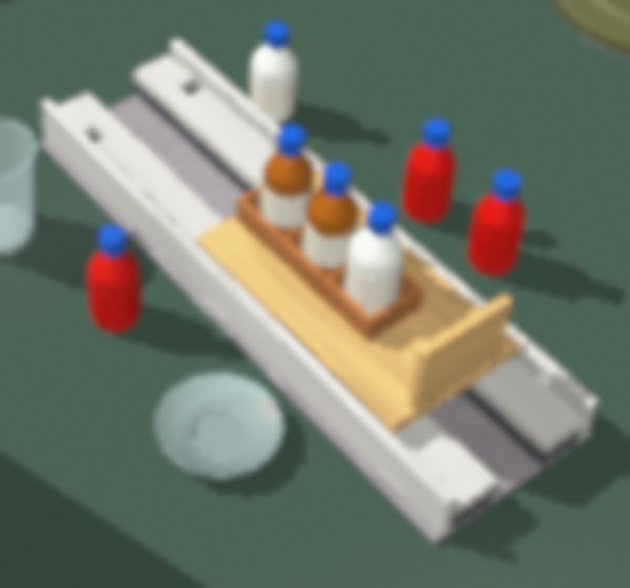

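```bash
cat > fit.py <<'E'
from h import *
from scipy.optimize import least_squares
def R2(p,P):
    c,s=np.cos(p[2]),np.sin(p[2]); P=np.asarray(P,float)
    return np.c_[p[0]+c*P[:,0]-s*P[:,1],p[1]+s*P[:,0]+c*P[:,1],P[:,2]]
if __name__=='__main__':
    c=read_camera('scene')
    B=np.array([[40,110,111],[-40,110,111],[60,110,51],[60,-110,51],[-60,110,51]])/1e3
    uB=np.array([[416,352],[510,303],[397,428],[198,240],[518,348]])/4.2+[215,145]
    Rr=np.array([[0,-160,32],[75,280,0],[-75,280,46],[75,-205,46],[-75,-205,46]])/1e3
    uR=np.array([[142,111],[437,541],[597,403],[43,103],[175,40]])/4.2+[215,145]
    def f(p):
        b=B.copy();b[:,1]+=p[3]
        return np.r_[(proj(c,R2(p,b))-uB).ravel(),(proj(c,R2(p,Rr))-uR).ravel()]
    r=least_squares(f,[.6,.15,0,.05],loss='soft_l1')
    p=r.x;print(p,np.degrees(p[2]));print(f(p).reshape(-1,2).round(1))
    print('push face',R2(p,[[0,p[3]+.11,.084]]),'home pf',R2(p,[[0,.03,.077]]))
    np.save('p.npy',p)
    for n,(u,v),z in [('wash',(344,331),0),('dish',(269,253),0),('red1',(332,210),0)]:print(n,ray(c,(u,v),z))
E
python3 fit.py
```

```text
[ 0.5174938   0.03274084 -0.02001324  0.10533928] -1.146673989121643
[[ 1.7  1.3]
 [ 0.5 -0.2]
 [-1.4  0. ]
 [-0.8 -1.2]
 [ 0.4 -0.6]
 [-0.2 -0.1]
 [-1.2  2. ]
 [ 1.2 -0.8]
 [-2.   0.4]
 [ 1.6 -0.9]]
push face [[0.52180315 0.248037   0.084     ]] home pf [[0.51809416 0.06273484 0.077     ]]
wash [0.65648417 0.46450994 0.        ]
dish [0.65836128 0.16877732 0.        ]
red1 [0.38919464 0.16079513 0.        ]
```

Request:
{"api": "play_rows", "payload": {"steps": [[[0,0,0,0,0,0.145,0],[0,0,0,0,0,0.145,0],[0,0,0,0,0,0.145,0],[0,0,0,0,0,0.145,0],[0,0,0,0,0,0.145,0],[0,0,0,0,0,0.145,0],[0,0,0,0,0,0.145,0],[0,0,0,0,0,0.147,0],[0,0,0,0,0,0,0]]], "force": 20}}

```text
time_s: 2.05
tool_pos: [0.2703, 0.5912, 0.2226]
tool_rot: [180.0, -0.0, 88.8]
force: [0.5, 0.0, 0.1]
grip_width: 0.0231
grasp_force: 0.0
```

Request:
{"api": "play_rows", "payload": {"steps": [[[-0.028,0.026,0,0,0,0,0],[-0.028,0.026,0,0,0,0,0],[-0.028,0.026,0,0,0,0,0],[-0.028,0.026,0,0,0,0,0],[-0.028,0.026,0,0,0,0,0],[-0.028,0.026,0,0,0,0,0],[-0.028,0.026,0,0,0,0,0],[-0.028,0.026,0,0,0,0,0],[-0.028,0.026,0,0,0,0,0],[-0.02,0.024,0,0,0,0,0],[0,0,0,0,0,0,0],[0,0,0,0,0,0,0]]]}}

```text
time_s: 3.25
tool_pos: [0.5231, 0.3136, 0.2225]
tool_rot: [-180.0, -0.0, 88.9]
force: [-0.4, -0.4, -0.6]
grip_width: 0.0004
grasp_force: 0.0
```

Close look from the wrist and scene cameras.

```bash
python3 - <<'E'
from h import *
from fit import R2
p=np.load('p.npy')
for n in ['wrist','scene']:
    c=read_camera(n); f=c['frame'].copy()
    for y in (p[3]+.11,):
        pts=proj(c,R2(p,[[.04,y,.111],[-.04,y,.111],[.06,y,.051],[-.06,y,.051]]))
        print(n,pts.round(1))
        for q in pts: cv2.circle(f,tuple(int(v) for v in q),2,(255,0,255),1)
    if n=='wrist': save(cv2.resize(f,None,fx=1.5,fy=1.5),'w1')
    else: save(f,'s1')
E
```

```text
wrist [[301.3 253.4]
 [220.5 253.3]
 [311.9 229. ]
 [210.  228.8]]
scene [[315.8 230.1]
 [336.9 216.9]
 [308.1 246.9]
 [338.7 227.3]]
```

View pics/w1.png

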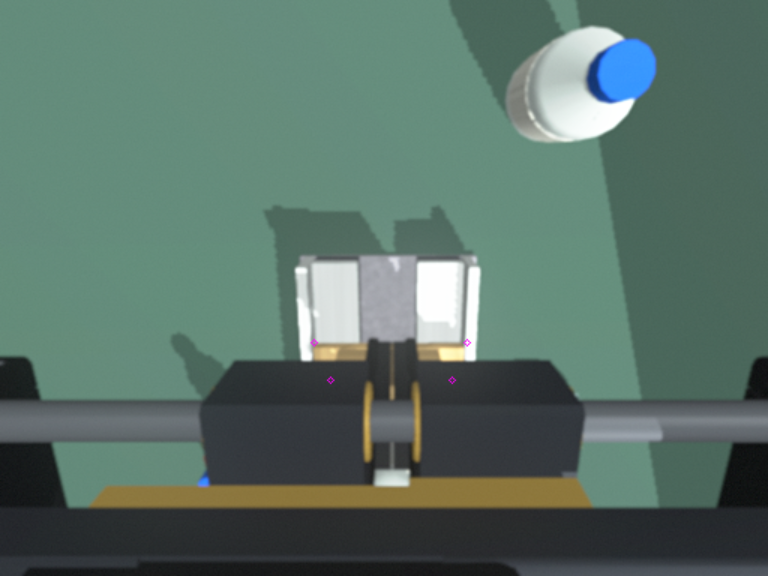

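Request:
{"api": "play_rows", "payload": {"steps": [[[0,0,0.02,0,0,0,0],[0,0,0.02,0,0,0,0],[0,0,0.02,0,0,0,0],[0,0,0.02,0,0,0,0],[0,0,0.02,0,0,0,0],[0,0,0.02,0,0,0,0],[0,0,0.02,0,0,0,0],[0,0,0.01,0,0,0,0],[-0.012,0,0,0,0,0,0],[-0.012,0,0,0,0,0,0],[-0.012,0,0,0,0,0,0],[0,0,0,0,0,0,0]]]}}

```text
time_s: 4.55
tool_pos: [0.5233, 0.2751, 0.0738]
tool_rot: [179.9, 0.0, 88.6]
force: [0.4, -0.1, -0.4]
grip_width: 0.0004
grasp_force: 0.0
```

Request:
{"api": "play_rows", "payload": {"steps": [[[-0.003,0,0,0,0,0,0],[-0.003,0,0,0,0,0,0],[-0.003,0,0,0,0,0,0],[-0.002,0,0,0,0,0,0],[-0.002,0,0,0,0,0,0],[-0.002,0,0,0,0,0,0],[-0.002,0,0,0,0,0,0],[-0.002,0,0,0,0,0,0],[-0.002,0,0,0,0,0,0],[-0.002,0,0,0,0,0,0],[-0.002,0,0,0,0,0,0]]]}}

```text
time_s: 5.65
tool_pos: [0.5216, 0.2541, 0.0727]
tool_rot: [180.0, -0.1, 88.9]
force: [0.2, 3.2, -0.3]
grip_width: 0.0003
grasp_force: 1.5
```

Request:
{"api": "play_rows", "payload": {"steps": [[[-0.003,0,0,0,0,0,0],[-0.003,0,0,0,0,0,0],[-0.004,0,0,0,0,0,0],[-0.004,0,0,0,0,0,0],[-0.004,0,0,0,0,0,0],[-0.004,0,0,0,0,0,0],[-0.004,0,0,0,0,0,0],[-0.004,0,0,0,0,0,0],[-0.004,0,0,0,0,0,0],[-0.004,0,0,0,0,0,0],[-0.004,0,0,0,0,0,0],[-0.004,0,0,0,0,0,0]]]}}

```text
time_s: 6.85
tool_pos: [0.5206, 0.2068, 0.0726]
tool_rot: [180.0, -0.0, 88.9]
force: [-0.7, 3.8, -0.8]
grip_width: 0.0004
grasp_force: 1.5
```

Request:
{"api": "play_rows", "payload": {"steps": [[[-0.004,0,0,0,0,0,0],[-0.004,0,0,0,0,0,0],[-0.004,0,0,0,0,0,0],[-0.004,0,0,0,0,0,0],[-0.004,0,0,0,0,0,0],[-0.004,0,0,0,0,0,0],[-0.004,0,0,0,0,0,0],[-0.004,0,0,0,0,0,0],[-0.004,0,0,0,0,0,0],[-0.004,0,0,0,0,0,0],[-0.003,0,0,0,0,0,0],[-0.002,0,0,0,0,0,0]]]}}

```text
time_s: 8.05
tool_pos: [0.5198, 0.1617, 0.0726]
tool_rot: [180.0, 0.0, 88.8]
force: [0.8, 3.0, -1.4]
grip_width: 0.0
grasp_force: 1.5
```

```bash
python3 - <<'E'
from h import *
a=read_camera('scene')['frame'][140:290,200:380];b=read_camera('side')['frame'][130:280,150:330]
save(cv2.resize(np.vstack([a,b]),None,fx=2,fy=2,interpolation=2)[:600],'m1')
E
```

```text
(no output)
```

View pics/m1.png

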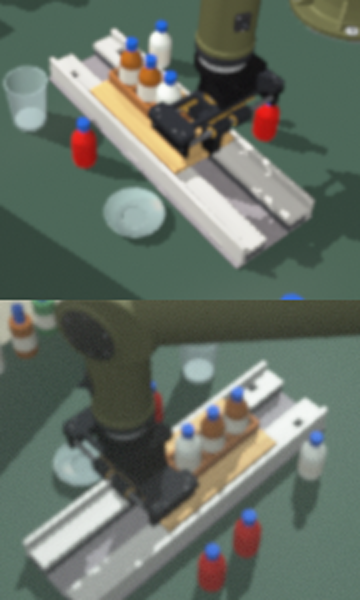

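Request:
{"api": "play_rows", "payload": {"steps": [[[-0.003,0,0,0,0,0,0],[-0.004,0,0,0,0,0,0],[-0.004,0,0,0,0,0,0],[-0.004,0,0,0,0,0,0],[-0.004,0,0,0,0,0,0],[-0.004,0,0,0,0,0,0],[-0.004,0,0,0,0,0,0],[-0.004,0,0,0,0,0,0],[-0.004,0,0,0,0,0,0],[-0.004,0,0,0,0,0,0],[-0.004,0,0,0,0,0,0],[-0.004,0,0,0,0,0,0]]]}}

```text
time_s: 9.35
tool_pos: [0.5188, 0.1148, 0.0726]
tool_rot: [180.0, -0.0, 88.9]
force: [0.7, 2.2, -0.6]
grip_width: 0.0004
grasp_force: 1.5
```

Request:
{"api": "play_rows", "payload": {"steps": [[[-0.003,0,0,0,0,0,0],[-0.003,0,0,0,0,0,0],[-0.003,0,0,0,0,0,0],[-0.002,0,0,0,0,0,0],[-0.002,0,0,0,0,0,0],[-0.002,0,0,0,0,0,0],[-0.002,0,0,0,0,0,0],[-0.002,0,0,0,0,0,0],[-0.002,0,0,0,0,0,0]]]}}

```text
time_s: 10.25
tool_pos: [0.5184, 0.094, 0.0726]
tool_rot: [180.0, -0.0, 88.9]
force: [0.6, 3.4, -0.5]
grip_width: 0.0006
grasp_force: 1.6
```

Request:
{"api": "play_rows", "payload": {"steps": [[[-0.002,0,0,0,0,0,0],[-0.002,0,0,0,0,0,0],[-0.002,0,0,0,0,0,0],[-0.002,0,0,0,0,0,0]]]}}

```text
time_s: 10.65
tool_pos: [0.5182, 0.0859, 0.0725]
tool_rot: [-180.0, -0.0, 88.9]
force: [1.3, 2.8, -0.8]
grip_width: 0.0006
grasp_force: 1.6
```

Request:
{"api": "play_rows", "payload": {"steps": [[[-0.0015,0,0,0,0,0,0],[-0.0015,0,0,0,0,0,0],[-0.0015,0,0,0,0,0,0],[-0.0015,0,0,0,0,0,0]]]}}

```text
time_s: 11.05
tool_pos: [0.5181, 0.08, 0.0726]
tool_rot: [-180.0, -0.0, 88.9]
force: [-0.1, 3.1, -0.9]
grip_width: 0.0002
grasp_force: 1.6
```

Request:
{"api": "play_rows", "payload": {"steps": [[[-0.0015,0,0,0,0,0,0],[-0.0015,0,0,0,0,0,0]]]}}

```text
time_s: 11.25
tool_pos: [0.5181, 0.077, 0.0726]
tool_rot: [180.0, -0.0, 88.9]
force: [0.5, 2.5, -0.7]
grip_width: 0.0003
grasp_force: 1.6
```

Request:
{"api": "play_rows", "payload": {"steps": [[[-0.0015,0,0,0,0,0,0],[-0.0015,0,0,0,0,0,0]]]}}

```text
time_s: 11.45
tool_pos: [0.518, 0.074, 0.0726]
tool_rot: [180.0, -0.0, 88.9]
force: [-0.1, 2.9, -0.4]
grip_width: 0.0001
grasp_force: 1.6
```

Request:
{"api": "play_rows", "payload": {"steps": [[[-0.0015,0,0,0,0,0,0],[-0.001,0,0,0,0,0,0]]]}}

```text
time_s: 11.65
tool_pos: [0.518, 0.0714, 0.0726]
tool_rot: [180.0, 0.0, 88.8]
force: [1.0, 1.4, -0.6]
grip_width: 0.0006
grasp_force: 0.7
```

Request:
{"api": "play_rows", "payload": {"steps": [[[-0.001,0,0,0,0,0,0],[-0.001,0,0,0,0,0,0]]]}}

```text
time_s: 11.85
tool_pos: [0.5179, 0.0696, 0.0726]
tool_rot: [180.0, -0.0, 88.9]
force: [-0.0, 2.6, -0.5]
grip_width: 0.0002
grasp_force: 1.6
```

Request:
{"api": "play_rows", "payload": {"steps": [[[-0.001,0,0,0,0,0,0],[-0.001,0,0,0,0,0,0]]]}}

```text
time_s: 12.05
tool_pos: [0.5179, 0.0677, 0.0726]
tool_rot: [180.0, -0.0, 88.9]
force: [0.8, 2.6, -0.5]
grip_width: 0.001
grasp_force: 1.5
```

Request:
{"api": "play_rows", "payload": {"steps": [[[-0.001,0,0,0,0,0,0],[-0.001,0,0,0,0,0,0]]]}}

```text
time_s: 12.25
tool_pos: [0.5176, 0.0672, 0.0726]
tool_rot: [-180.0, -0.1, 88.9]
force: [-1.0, 7.8, 0.6]
grip_width: 0.0003
grasp_force: 3.8
```

Request:
{"api": "play_rows", "payload": {"steps": [[[-0.001,0,0,0,0,0,0],[-0.001,0,0,0,0,0,0]]]}}

```text
time_s: 12.45
tool_pos: [0.5175, 0.0671, 0.0728]
tool_rot: [-180.0, -0.3, 89.0]
force: [-0.6, 11.1, 0.3]
grip_width: 0.0006
grasp_force: 5.6
```

```bash
python3 - <<'E'
from h import *
from fit import R2
p=np.load('p.npy')
ims=[]
for n,(u,v) in [('scene',(215,130)),('side',(190,120))]:
    c=read_camera(n);f=cv2.resize(c['frame'][v:v+110,u:u+150],None,fx=2.7*2/2,fy=2.7,interpolation=2)
    for y,z in((-.19,.051),(-.19,.044)):
        for x in (.06,-.06):
            q=(proj(c,R2(p,[[x,y,z]]))[0]-[u,v])*2.7; cv2.circle(f,tuple(int(t) for t in q),2,(255,0,255) if z>.05 else (0,255,0),-1)
    ims.append(f)
save(np.vstack(ims),'m2')
E
```

```text
(no output)
```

View pics/m2.png

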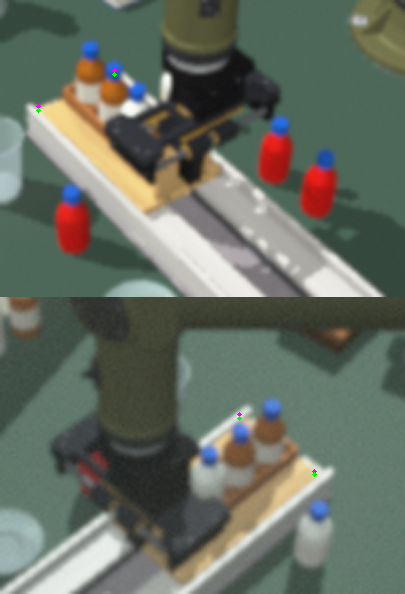

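The push force rose sharply against a hard stop, which is consistent with the lugs being in the notches. I'll back off, lift clear and check.

Request:
{"api": "play_rows", "payload": {"steps": [[[0.002,0,0,0,0,0,0],[0.004,0,0,0,0,0,0],[0.008,0,0,0,0,0,0],[0.015,0,0,0,0,0,0],[0.02,0,0,0,0,0,0],[0.03,0,0,0,0,0,0],[0.03,0,-0.02,0,0,0,0],[0.03,0,-0.03,0,0,0,0],[0.03,0,-0.03,0,0,0,0],[0.03,0,-0.03,0,0,0,0],[0.03,0,-0.03,0,0,0,0],[0,0,0,0,0,0,0]]]}}

```text
time_s: 13.75
tool_pos: [0.5228, 0.3005, 0.2171]
tool_rot: [179.6, -0.4, 89.3]
force: [-0.5, 1.0, 0.2]
grip_width: 0.0003
grasp_force: 0.0
```

```bash
python3 - <<'E'
from h import *
ims=[]
for n,(u,v) in [('scene',(215,130)),('side',(190,120))]:
    c=read_camera(n);ims.append(cv2.resize(c['frame'][v:v+110,u:u+150],None,fx=2.7,fy=2.7,interpolation=2))
    save(c['frame'],'e_'+n)
save(np.vstack(ims),'m3')
E
```

```text
(no output)
```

View pics/m3.png

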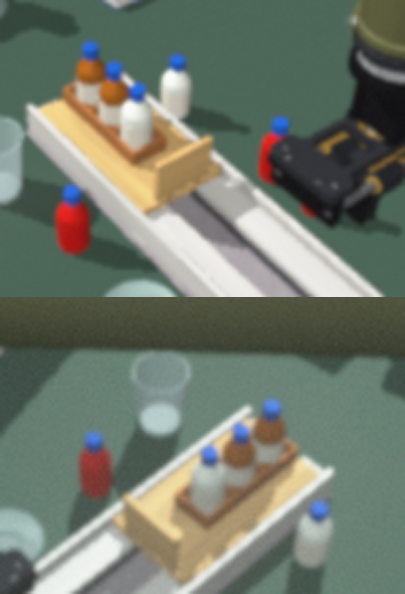

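```bash
python3 - <<'E'
import cv2,numpy as np
from h import *
from fit import R2
p=np.load('p.npy')
ims=[]
for n,(u,v) in [('scene',(222,140)),('side',(230,158))]:
    c=read_camera(n);f=cv2.resize(c['frame'][v:v+75,u:u+80],None,fx=5*1,fy=5,interpolation=2)
    # outlines of plate top & board edges: magenta=not dropped, green = home
    for z,col in((.039,(255,0,255)),(.032,(0,255,0))):
        for L in ([[.04,.03,z+.072],[-.04,.03,z+.072]],[[.06,.03,z+.012],[-.06,.03,z+.012]]):
            q=((proj(c,R2(p,L))-[u,v]+.5)*5).astype(int); cv2.line(f,tuple(map(int,q[0])),tuple(map(int,q[1])),col,1)
    ims.append(f)
save(np.hstack(ims),'m4')
E
```

```text
(no output)
```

View pics/m4.png

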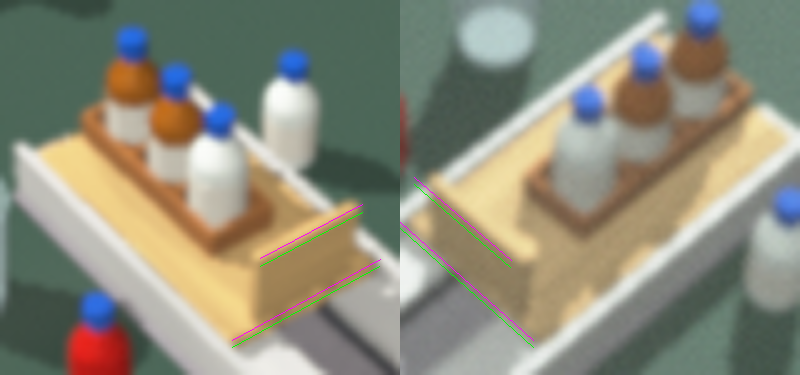

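```bash
python3 - <<'E'
from h import *
from scipy.optimize import least_squares
C={n:read_camera(n) for n in('scene','side')}
def caps(img,box):
    x0,y0,x1,y1=box; f=img[y0:y1,x0:x1].astype(float); 
    w=np.clip(f[...,2]-f[...,0]-40,0,None); w[f[...,2]-f[...,1]<25]=0
    n,l,s,c=cv2.connectedComponentsWithStats((w>30).astype(np.uint8))
    o=[]
    for i in range(1,n):
        if s[i,4]<12: continue
        m=cv2.dilate((l==i).astype(np.uint8),np.ones((3,3)))*w; yy,xx=np.mgrid[:m.shape[0],:m.shape[1]]
        o.append([(m*xx).sum()/m.sum()+x0,(m*yy).sum()/m.sum()+y0,s[i,4]])
    return np.array(o)
rd=lambda f:cv2.cvtColor(cv2.imread(f'pics/{f}.png'),cv2.COLOR_BGR2RGB)
p0={'scene':caps(rd('scene'),(270,168,320,215)),'side':caps(rd('side'),(205,180,260,225))}
p1={'scene':caps(C['scene']['frame'],(235,140,275,175)),'side':caps(C['side']['frame'],(255,152,305,190))}
for nm,P in(('before',p0),('after',p1)):
    print({k:v.round(1).tolist() for k,v in P.items()})
    S=sorted(P['scene'].tolist(),key=lambda a:a[0])[:3];D=sorted(P['side'].tolist(),key=lambda a:-a[0])[:3]
    for a,b in zip(S,D):
        r=least_squares(lambda X:np.r_[proj(C['scene'],X)[0]-a[:2],proj(C['side'],X)[0]-b[:2]],[.52,0,.13])
        print(nm,(r.x*1e3).round(1),r.fun.round(2))
E
```

```text
{'scene': [[317.6, 175.7, 24.0], [283.9, 177.2, 39.0], [294.7, 186.4, 40.0], [305.4, 196.1, 40.0]], 'side': [[244.5, 193.5, 30.0], [231.2, 203.7, 26.0], [217.8, 213.6, 28.0]]}
before [515.7  55.5 140.7] [-0.3  -0.36 -0.2   0.38]
before [516.4 105.3 140.9] [-0.25 -0.29 -0.17  0.31]
before [518.1 153.1 140.7] [-0.31 -0.34 -0.21  0.37]
{'scene': [[247.9, 147.7, 34.0], [256.8, 155.2, 30.0], [265.5, 163.2, 33.0]], 'side': [[290.2, 160.5, 30.0], [278.7, 169.4, 24.0], [267.1, 177.8, 22.0]]}
after [ 511.8 -132.9  133.3] [-0.28 -0.37 -0.17  0.39]
after [512.4 -82.8 133.5] [-0.16 -0.21 -0.1   0.22]
after [514.3 -35.  133.5] [-0.24 -0.3  -0.15  0.31]
```

The caps dropped 7.3 mm all at once, so the board is home and flat, with the bottles upright.

```bash
python3 -c "
from cell import *
print(get_obs()['time_s'],sign_off())"
```

```text
the job is handed in; nothing more can be done
14.05 None
```

The board is seated flat in its notches with all three bottles standing. It dropped about 7 mm and moved about 188 mm, the arm is clear, and I handed the job in at 14.05 s.

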